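# Load the sample viewer and hold its spring shutter open at the mark

### The job

Stand the two tall sample jars that stand on the worktop right of the viewer upright in the two empty outer cells of the sample viewer, one in each, setting them down rather than dropping them, and leave the short reference jar in the middle cell. Then pull the viewer's spring-return shutter out towards you by its grip until its pointer lines up with the index line of the white rider on the rail, and hold it there: the program finishes while the gripper is still holding the shutter at the mark, because it would spring shut if let go. Leave the bottle, the wash bottle and the cream pot where they are.

Things in the scene. Friction and masses are not known exactly. Their poses are not given: they have to be found in the camera images.
- viewer: Fixed grey box 232 mm long (y), 78 mm wide, with a row of three open cells, and an aluminium bed in front (-x, robot side; to x=-184 mm, at most 19 mm high). Origin: centre of the row at worktop height; y left along the row, z up. Cells 64 (x) x 67 (y) mm inside, pitch 72, floor 22 mm above the worktop, walls 5 mm thick, wall tops 52 mm above the worktop.
- cell_left (a point): Centre of the floor of the left (+y) cell, empty at the start, 22 mm above the worktop. Axes as the viewer's.
- cell_mid (a point): Centre of the floor of the middle cell, where the reference jar stands. Axes as the viewer's.
- cell_right (a point): Centre of the floor of the right (-y) cell, empty at the start. Axes as the viewer's.
- jar_a: Tall sample jar with red screw lid, 43 mm in diameter, 66 mm tall (lid from 53 mm up), about 0.07 kg, loose on the worktop right of the viewer. Origin: centre of its underside, z up. Either tall jar may go in either outer cell.
- jar_b: The other sample jar, of the same kind and size as jar_a. Origin: centre of its underside, z up.
- ref_jar: Short reference jar with white lid, 49 mm in diameter, 52 mm tall, loose, already in the middle cell (top 74 mm above the worktop); it stays there. Origin: centre of its underside.
- shutter (a joint): Travel of the shutter in m: 0 fully in, where its spring keeps it, growing as it is pulled out along the viewer's -x; stop at 0.078. The spring pulls back with about 4.4 N at 0 plus 1.1 N per 10 mm. The shutter is a dark steel plate, 92 mm wide, sliding just above the bed (to 18 mm above the worktop).
- shutter_grip (a point): Centre of the shutter's grip: a black block 16 (x) x 36 (y) x 34 mm high, from 52 to 86 mm above the worktop, on a 12 mm stem. Axes as the viewer's. With the shutter in it is at viewer x = -90 mm, y = 0, with 45 mm free to the front wall behind it and about 57 mm to the reference jar. Pinch it from above across x.
- pointer_tip (a point): Tip of the shutter's pointer, a thin dark steel finger sticking out to the left (+y) of the grip: 68 mm from the grip's centre in y, level with it in x, 20 mm above the worktop. It moves with the shutter. Axes as the viewer's.
- mark (a point): Near end of the black index line (along y) on the rider, a white block 14 (x) x 22 (y) x 11 mm on the rail at the left side of the bed. The rider does not move, but its place along the rail varies: the travel needed is 30 to 60 mm. At the mark, pointer_tip and mark have the same x in the viewer's frame (2 mm apart in y). Axes as the viewer's.
- bottle: Bystander: amber glass bottle with black cap, 42 mm in diameter, 84 mm tall, loose, left of the viewer. Origin: centre of its underside.
- wash: Bystander: white wash bottle with bent spout, 58 x 71 x 152 mm, loose, left of the viewer. Origin: centre of its underside.
- pot: Bystander: small cream pot, 36 mm in diameter, 33 mm tall, loose, near the worktop's front edge. Origin: centre of its underside.
There are look-alikes about, which are no part of the job. Leave any blue or yellow look-alike of the jar_a alone.

How it is judged:
By the outcome, as a careful person would: the job done as asked, in the order asked, and still so for the second after the job is handed in, while the arm keeps its last pose, push and grip.
It also fails if it takes over 72 s, if anything falls off the work surface, if the arm or the gripper's body presses on something with over 40 N, if the wrist force passes 120 N, or if a joint passes its speed limit or range.

### The arm

A 6-joint arm with a two-finger parallel gripper is mounted at the origin on a cart in front of the work surface, level with it; the furniture and walls round the work are solid. World frame = base frame: x ahead of the robot, y to its left, z up, the work surface at z = 0. Lengths are in m, angles in rad, forces in N, time in s.
With the tool pointing down it reaches from about 0.275 to 0.825 m from the base axis. Payload 5.2 kg.
Tool frame: the origin (TCP) lies at the very end of the fingers, on their centre line; the grasp point (between the pads) lies 19 mm behind it; z points along the fingers, y is the line along which they close (so a half turn about z gives the same grasp; the last joint's range is limited). The gripper opens to 93 mm and grips with 3 to 60 N. Pads are 15 mm wide; open, the fingers measure 128 mm over their backs; the gripper's body (75 mm by 188 mm) begins 65 mm behind the grasp point.
Start: joints at [-0.203, 0.259, 1.535, -0, 1.348, -0.203], TCP at [0.55, 0, 0.219] pointing down, gripper open.
Joint ranges: [-3.14, 3.14], [-0.91, 2.08], [0.19, 2.58], [-1.22, 4.36], [0.22, 2.71], [-3.12, 3.12]. Speed limits (rad/s): [2.57, 2.57, 3.14, 3.14, 3.14, 3.14].

### API

Orientations are given as a 3x3 rotation matrix whose columns are the frame's x, y, z axes.
In Python, from bench import read_state, read_camera, close_job gives the robot as it stands. The module is installed in compiled form; this text tells all that it offers.
- The arm moves only by the shell command python3 -m inch 'ROWS' [FORCE]. ROWS is JSON, a list of rows, each a list of 7 numbers: the shift along the tool's x, y, z scaled (see below), then the turn, a rotation vector about the tool's x, y, z scaled (see below), then the opening, from -1 (shut) to 1 (fully open). In form: [[dx, dy, dz, ax, ay, az, fingers], ...]. A call has 1 to 20 rows; each row is the pose to reach, as a shift and turn from the pose commanded when the call began, along the tool's axes at that moment, turning the shorter way round; what a row does not reach only later rows make up. The controller multiplies each number of a shift by 300 mm and each number of a turn by 360 degrees. A row lasts 1/12 s, in which the tool goes at most 41.7 mm and 7.16 degrees, less where a joint would pass 70% of its speed; a pose out of reach is approached as far as the arm can. A call with a number of a shift or a turn outside -1 to 1 is refused whole. A call with a gripper value outside its range is refused whole. The fingers move at their own pace and stop on an object; FORCE is the grip in N (left out, the last holds). Time passes only in rows, so rows that repeat a pose let the fingers close. It gives the time, the measured TCP pose, the force, the opening and the grip force at its end, in the units of the state.
- read_state(): the state, without advancing time (a new reading comes with each control period).
- read_camera(name): name is "scene" or "side" or "wrist"; returns a dict with "img" (420x560x3 uint8, red, green, blue), "camera_matrix" (3x3 intrinsics, pixels), "xyz" and "orientation" of the camera in the world; the wrist camera has in their place "T_tool_cam" (4x4, takes a point from camera to tool coordinates, whose origin is the TCP and whose axes are the flange's). Camera axes: x right, y down, z forward; pixel columns grow to the right and rows downward; lengths in m; the calibration is good to about 2 mm. A picture is of the moment at which its call begins: read the wrist's pose just before it. There is no depth.
- close_job(): hands the job in; it is judged then, once.
The state is a dict: "t": time; "qpos": joint angles; "joint_vel": joint speeds; "effort": joint torques, N m; "tool_pos": TCP position; "orientation": TCP orientation; "contact_force": force on the tool from outside, world axes, zero at the start; "ft_torque": the same for the moment, N m; "finger_gap": finger opening in m; "finger_force": force on a finger pad.
Only numpy, scipy, OpenCV 4.12 (cv2) and the standard library are available. Lean on these libraries where they do the work, as an engineer would, in place of code of your own. Each camera call takes 0.05 s, during which the arm holds its last target. There are 200 camera calls.

## Working session

There is one attempt and no reset: what is moved stays moved. The work goes in short steps, Python scripts to look and compute and a shell command to move; the robot and the scene stay as the last step left them, time stands still between calls to the robot, and variables do not carry over. Pictures are saved under pics/ and viewed, at most 10 in all, crops included, and the job is handed in when it is done.

```bash
mkdir -p pics; cat > h.py <<'E'
import numpy as np, cv2, pickle
from bench import read_state, read_camera
def snap(name, fn):
    s=read_state(); c=read_camera(name)
    K=np.array(c["camera_matrix"])
    if name=="wrist":
        T=np.eye(4);T[:3,:3]=s["orientation"];T[:3,3]=s["tool_pos"];T=T@np.array(c["T_tool_cam"])
    else:
        T=np.eye(4);T[:3,:3]=c["orientation"];T[:3,3]=c["xyz"]
    cv2.imwrite(f"pics/{fn}.png",c["img"][:,:,::-1]); pickle.dump((K,T),open(f"pics/{fn}.pkl","wb"))
def ray(fn,u,v):
    K,T=pickle.load(open(f"pics/{fn}.pkl","rb")); d=T[:3,:3]@np.linalg.inv(K)@[u,v,1]
    return T[:3,3],d/np.linalg.norm(d)
def atz(fn,u,v,z):
    o,d=ray(fn,u,v); return o+d*(z-o[2])/d[2]
def tri(*obs):
    A=np.zeros((3,3));b=np.zeros(3);R=[ray(*o) for o in obs]
    for o,d in R:
        P=np.eye(3)-np.outer(d,d);A+=P;b+=P@o
    p=np.linalg.solve(A,b); return p,[round(1000*np.linalg.norm((np.eye(3)-np.outer(d,d))@(p-o)),1) for o,d in R]
def proj(fn,p):
    K,T=pickle.load(open(f"pics/{fn}.pkl","rb")); q=K@(T[:3,:3].T@(np.array(p)-T[:3,3])); return q[:2]/q[2]
E
python3 - <<'E'
from h import *
for n in("scene","side","wrist"): snap(n,n+"0")
s=read_state();print(np.round(s["orientation"],3),s["tool_pos"],s["finger_gap"])
for n in("scene","side","wrist"):print(n,np.round(pickle.load(open(f"pics/{n}0.pkl","rb"))[1],3).tolist())
a=[cv2.imread(f"pics/{n}0.png") for n in("scene","side")]
E
```

```text
[[ 0.     1.    -0.001]
 [ 1.    -0.     0.   ]
 [ 0.    -0.001 -1.   ]] [5.49598381e-01 1.03140820e-04 2.18009912e-01] 0.09297898177919946
scene [[0.464, -0.535, 0.706, -0.357], [-0.886, -0.288, 0.364, -0.43], [0.008, -0.794, -0.608, 0.818], [0.0, 0.0, 0.0, 1.0]]
side [[0.836, -0.337, 0.432, -0.069], [-0.548, -0.497, 0.673, -0.886], [-0.012, -0.8, -0.6, 0.865], [0.0, 0.0, 0.0, 1.0]]
wrist [[1.0, 0.001, -0.001, 0.549], [0.001, -0.956, -0.295, 0.082], [-0.002, 0.295, -0.956, 0.384], [0.0, 0.0, 0.0, 1.0]]
```

View pics/scene0.png

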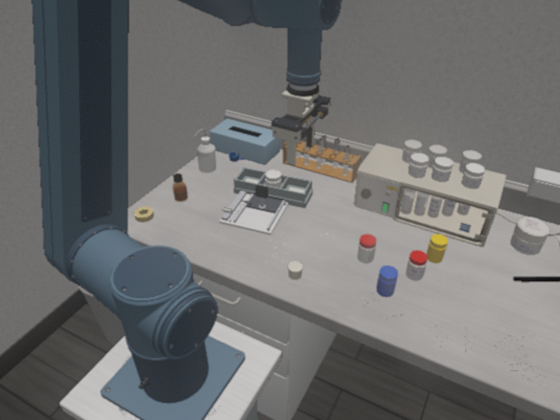

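View pics/side0.png

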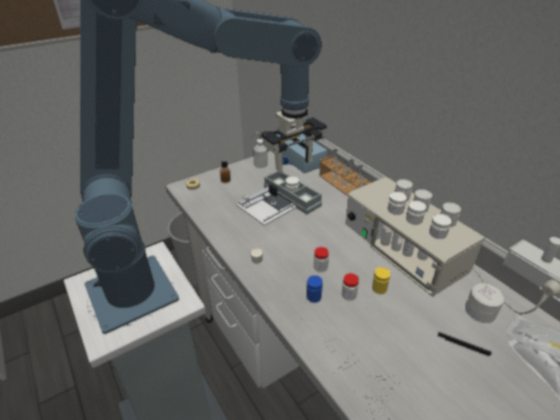

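View pics/wrist0.png

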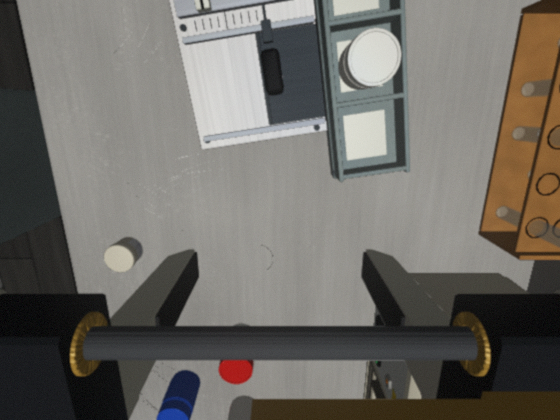

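The scene and side views show the red-lidded jars at scene (368,241) and (418,258), and at side (321,253) and (351,281). In the wrist view the viewer's right-end corners are at (340,180) and (409,171), the reference jar at (372,56), the grip at (272,72) and the pointer near (267,30).

```bash
python3 - <<'E'
from h import *
def reds(fn):
    im=cv2.imread(f"pics/{fn}.png").astype(int); m=((im[:,:,2]>130)&(im[:,:,1]<60)&(im[:,:,0]<70)).astype(np.uint8)
    n,l,st,c=cv2.connectedComponentsWithStats(m); return [(c[i].round(1),st[i].tolist()) for i in range(1,n) if st[i,4]>40]
S=reds("scene0");D=reds("side0");print(S,D,reds("wrist0"))
for i in range(2):print(tri(("scene0",*S[i][0]),("side0",*D[i][0])))
for u,v in[(340,180),(409,171),(318,0)]:print(atz("wrist0",u,v,.052))
print(atz("wrist0",372,56,.074),atz("wrist0",272,72,.086),tri(("scene0",274,176),("side0",292,182)))
print(atz("wrist0",120,250,.033),"scene",atz("scene0",387,270,.06),atz("scene0",438,240,.06))
E
```

```text
[(array([417.7, 256.9]), [411, 252, 15, 11, 97])] [(array([321.1, 252.1]), [316, 248, 11, 9, 86]), (array([350.8, 279.5]), [344, 274, 14, 11, 112])] [(array([235.2, 370.6]), [219, 360, 33, 24, 647])]
(array([ 0.37800691, -0.35080545,  0.19155645]), [np.float64(21.7), np.float64(21.7)])Traceback (most recent call last):
  File "<stdin>", line 6, in <module>
IndexError: list index out of range
```

```bash
python3 -m inch '[[0.1,0,-0.1,0,0,0,1],[0.2,0,-0.1,0,0,0,1],[0.3,0,-0.1,0,0,0,1],[0.4,0,-0.1,0,0,0,1],[0.4,0,-0.1,0,0,0,1],[0.4,0,-0.1,0,0,0,1]]'; python3 - <<'E'
from h import *
snap("wrist","w1")
E
```

```text
t: 0.65
tool_pos: [0.5495, 0.1214, 0.2483]
orientation: [[-0.003, 1.0, -0.001], [1.0, 0.003, -0.0], [-0.0, -0.001, -1.0]]
contact_force: [-0.7, -1.2, -0.3]
finger_gap: 0.0929
finger_force: 0.0
```

View pics/w1.png

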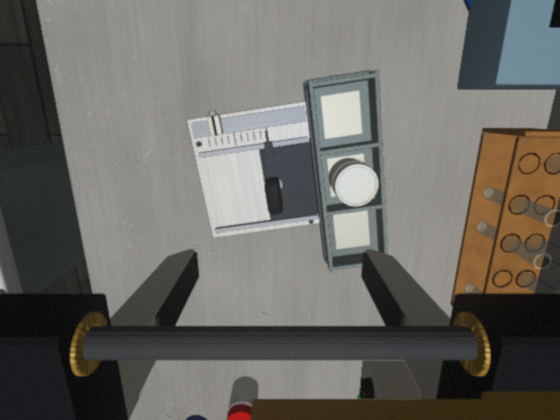

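The whole viewer is visible here, with outer corners near (304,76), (377,70), (384,264) and (330,271), the reference jar lid at (354,183), the grip at (273,195) and the rider at about (214,127). I'll enlarge this and get the jars.

```bash
python3 - <<'E'
from h import *
im=cv2.imread("pics/w1.png")[60:280,180:400]
cv2.imwrite("pics/w1c.png",cv2.resize(im,None,fx=2.7,fy=2.7,interpolation=cv2.INTER_CUBIC))
def reds(fn):
    im=cv2.imread(f"pics/{fn}.png").astype(int); m=((im[:,:,2]>110)&(im[:,:,1]<75)&(im[:,:,0]<80)&(im[:,:,2]>2*im[:,:,1])).astype(np.uint8)
    n,l,st,c=cv2.connectedComponentsWithStats(m); return [(c[i].round(1),st[i].tolist()) for i in range(1,n) if st[i,4]>30]
S=reds("scene0");D=reds("side0");print(S,D)
for a in S:
  for b in D:print(a[0],b[0],tri(("scene0",*a[0]),("side0",*b[0])))
print(atz("wrist0",120,250,.033),"scene",atz("scene0",387,270,.06),atz("scene0",438,240,.06))
E
```

```text
[(array([363.7, 240.2]), [361, 236, 8, 9, 41]), (array([418.3, 256.7]), [410, 251, 17, 13, 159])] [(array([321.2, 252.2]), [315, 248, 13, 10, 104]), (array([350.7, 279.4]), [344, 274, 14, 12, 131])]
[363.7 240.2] [321.2 252.2] (array([ 0.50706574, -0.20681106,  0.0437266 ]), [np.float64(1.9), np.float64(1.9)])
[363.7 240.2] [350.7 279.4] (array([ 0.66855619, -0.17958893, -0.13932981]), [np.float64(36.7), np.float64(36.7)])
[418.3 256.7] [321.2 252.2] (array([ 0.37745544, -0.35195862,  0.19274364]), [np.float64(21.4), np.float64(21.4)])
[418.3 256.7] [350.7 279.4] (array([ 0.49590783, -0.34739504,  0.05926779]), [np.float64(1.5), np.float64(1.5)])
[ 0.36028722 -0.07441876  0.033     ] scene [ 0.41845369 -0.29398772  0.06      ] [ 0.58040193 -0.37473142  0.06      ]
```

View pics/w1c.png

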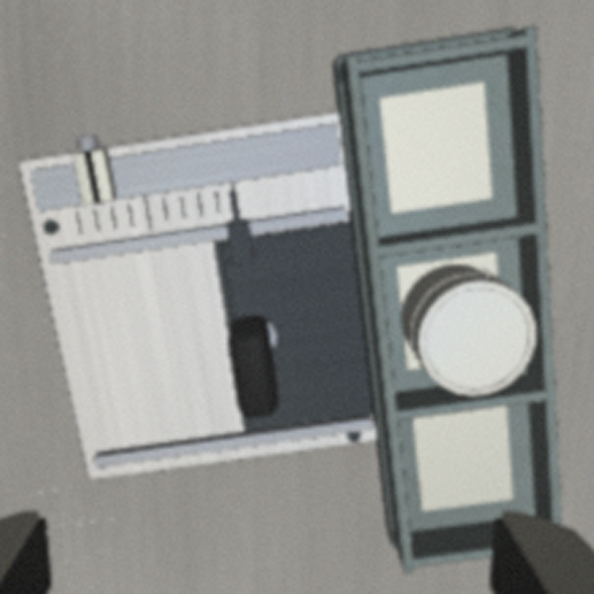

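The crop shows the viewer's outer top corners at crop (338,58), (535,28) and (405,570). The pointer tip is at (235,186), the near end of the index line at about (100,203), the grip top centre near (256,366) and the reference jar lid centre at (477,335).

```bash
cat > fit.py <<'E'
from h import *
from scipy.optimize import least_squares
c=lambda u,v:(u/2.7+180-.3,v/2.7+60-.3)
# viewer-frame pts
L=[((-.039,.116,.052),c(338,58)),((.039,.116,.052),c(535,28)),((-.039,-.116,.052),c(405,570)),((-.090,.068,.020),c(235,186))]
obs0=[((-.039,-.116,.052),(340,180)),((.039,-.116,.052),(409,171))]
def W(p,q): x,y,t=p[:3]; return np.array([x+np.cos(t)*q[0]-np.sin(t)*q[1],y+np.sin(t)*q[0]+np.cos(t)*q[1],q[2]])
def f(p): return np.concatenate([proj("w1",W(p,q))-o for q,o in L]+[proj("wrist0",W(p,q))-o for q,o in obs0])
r=least_squares(f,[.6,.2,.1]);p=r.x
if __name__=="__main__":
    print(p,np.degrees(p[2]),np.round(r.fun.reshape(-1,2),1).tolist())
    print("heights",tri(("w1",*c(405,570)),("wrist0",340,180)),tri(("w1",*c(477,335)),("wrist0",374,55)))
    for n,q in dict(left=(0,.072,.022),right=(0,-.072,.022),grip=(-.09,0,.086)).items():print(n,W(p,q))
    R=np.array([[np.cos(p[2]),-np.sin(p[2])],[np.sin(p[2]),np.cos(p[2])]])
    for z in(.015,.02,.025):print("mark",z,(R.T@(atz("w1",*c(100,203),z)[:2]-p[:2])),"ptr",(R.T@(atz("w1",*c(235,186),z)[:2]-p[:2])))
E
python3 fit.py
```

```text
[0.63067817 0.12917441 0.15484869] 8.872176669564976 [[-0.6, -4.4], [1.6, -5.6], [-1.6, 4.0], [-1.9, 1.2], [-2.0, 4.9], [3.9, 2.6]]
heights (array([0.61195169, 0.01359151, 0.05116164]), [np.float64(0.1), np.float64(0.1)]) (array([0.63146615, 0.12925665, 0.07348528]), [np.float64(0.1), np.float64(0.1)])
left [0.61957356 0.20031292 0.022     ]
right [0.64178277 0.0580359  0.022     ]
grip [0.54175503 0.11529366 0.086     ]
mark 0.015 [-0.14859442  0.07058627] ptr [-0.08780117  0.06877781]
mark 0.02 [-0.14759881  0.07077459] ptr [-0.08756762  0.06898879]
mark 0.025 [-0.1466032   0.07096291] ptr [-0.08733406  0.06919978]
```

```bash
sed -i 's/\.116/.1105/g; s/\.039/.037/g' fit.py; python3 fit.py; python3 - <<'E'
from h import *
s=read_state();print(s["qpos"],s["tool_pos"])
E
```

```text
[0.63049903 0.12902116 0.15176865] 8.695702851530797 [[2.1, 0.9], [0.2, 0.7], [-0.9, -0.1], [-1.9, 1.0], [-1.2, -0.4], [1.3, -2.0]]
heights (array([0.61195169, 0.01359151, 0.05116164]), [np.float64(0.1), np.float64(0.1)]) (array([0.63146615, 0.12925665, 0.07348528]), [np.float64(0.1), np.float64(0.1)])
left [0.61961359 0.20019353 0.022     ]
right [0.64138447 0.05784878 0.022     ]
grip [0.54153356 0.11541435 0.086     ]
mark 0.015 [-0.14861088  0.07025267] ptr [-0.08781235  0.06863146]
mark 0.02 [-0.14761585  0.07044406] ptr [-0.08757944  0.06884317]
mark 0.025 [-0.14662082  0.07063544] ptr [-0.08734654  0.06905487]
[ 1.75786611e-02  2.64449464e-01  1.45449445e+00 -5.92778795e-04
  1.42343561e+00  1.60303822e-02] [0.5497115  0.12026617 0.2482595 ]
```

```bash
python3 -m inch '[[-0.8,-0.2,0,0,0,0,1],[-0.8,-0.2,0,0,0,0,1],[-0.8,-0.2,0,0,0,0,1],[-0.8,-0.2,0,0,0,0,1],[-0.8,-0.2,0,0,0,0,1],[-0.8,-0.2,0,0,0,0,1],[-0.8,-0.2,0,0,0,0,1],[-0.8,-0.2,0,0,0,0,1]]'; python3 -m inch '[[-0.8,0,0,0,0,0,1],[-0.8,0,0,0,0,0,1],[-0.8,0,0,0,0,0,1],[-0.8,0,0,0,0,0,1],[-0.8,0,0,0,0,0,1],[-0.8,0,0,0,0,0,1],[-0.8,0,0,0,0,0,1],[-0.8,0,0,0,0,0,1]]'; python3 - <<'E'
from h import *
snap("wrist","w2");snap("scene","s2")
E
```

```text
t: 1.37
tool_pos: [0.489, -0.1232, 0.2485]
orientation: [[0.006, 1.0, -0.001], [1.0, -0.006, -0.0], [-0.0, -0.001, -1.0]]
contact_force: [-0.5, 0.5, 0.5]
finger_gap: 0.0931
finger_force: 0.0
t: 2.03
tool_pos: [0.4899, -0.3607, 0.2476]
orientation: [[0.002, 1.0, -0.001], [1.0, -0.002, 0.002], [0.002, -0.001, -1.0]]
contact_force: [-0.1, 1.1, 0.2]
finger_gap: 0.0929
finger_force: 0.0
```

View pics/w2.png

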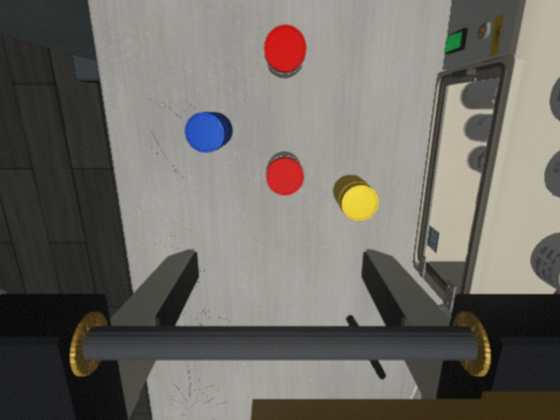

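The wrist view shows the red lids at (285,48) and (285,176). The blue one is at (208,132), the yellow at (360,202), and the instrument's front edge is near column 420.

```bash
python3 - <<'E'
from h import *
for u,v in[(285,48),(285,176),(208,132),(360,202)]:print(atz("w2",u,v,.066))
print("instr",atz("w2",417,265,.0),atz("w2",440,75,.0),atz("w2",440,65,.1))
for sp in[(367,240),(418,257)]:
    print("tri",tri(("w2",285,48 if sp[0]<400 else 176),("scene0",sp[0],sp[1]),("side0",*((321.2,251.5) if sp[0]<400 else (350.7,278.7)))))
E
```

```text
[ 0.49482466 -0.21940335  0.066     ]
[ 0.49524427 -0.34566753  0.066     ]
[ 0.41445281 -0.29892766  0.066     ]
[ 0.57903366 -0.3751397   0.066     ]
instr [ 0.68299705 -0.48567472  0.        ] [ 0.67964203 -0.2373157   0.        ] [ 0.63255502 -0.2391997   0.1       ]
tri (array([ 0.49554371, -0.21835533,  0.05978971]), [np.float64(0.6), np.float64(1.1), np.float64(1.2)])
tri (array([ 0.49555169, -0.346773  ,  0.05991026]), [np.float64(0.2), np.float64(0.4), np.float64(0.4)])
```

```bash
python3 -m inch '[[0.047,0.018,0.1,0,0,0,0.5],[0.047,0.018,0.2,0,0,0,0.5],[0.047,0.018,0.3,0,0,0,0.5],[0.047,0.018,0.4,0,0,0,0.5],[0.047,0.018,0.5,0,0,0,0.5],[0.047,0.018,0.6,0,0,0,0.5],[0.047,0.018,0.65,0,0,0,0.5],[0.047,0.018,0.7,0,0,0,0.5],[0.047,0.018,0.7,0,0,0,0.5],[0.047,0.018,0.7,0,0,0,0.5]]' 15 && python3 -m inch '[[0,0,0,0,0,0,0],[0,0,0,0,0,0,-0.2],[0,0,0,0,0,0,-0.4],[0,0,0,0,0,0,-0.4],[0,0,0,0,0,0,-0.4],[0,0,0,0,0,0,-0.4]]' 15
python3 - <<'E'
from h import *
print("wash",tri(("scene0",206,142),("side0",260,142)))
E
```

```text
t: 2.97
tool_pos: [0.4956, -0.3438, 0.0386]
orientation: [[-0.002, 1.0, -0.001], [1.0, 0.002, 0.001], [0.001, -0.001, -1.0]]
contact_force: [0.6, -0.2, 0.5]
finger_gap: 0.0696
finger_force: 0.0
t: 3.47
tool_pos: [0.4957, -0.3462, 0.0395]
orientation: [[0.0, 1.0, 0.001], [1.0, -0.0, -0.001], [-0.001, 0.001, -1.0]]
contact_force: [0.1, 0.8, 4.4]
finger_gap: 0.0427
finger_force: 15.0
wash (array([0.65358884, 0.3816624 , 0.10146712]), [np.float64(1.1), np.float64(1.1)])
```

```bash
python3 -m inch '[[0,0,-0.05,0,0,0,-0.4],[0,0,-0.15,0,0,0,-0.4],[0,0,-0.25,0,0,0,-0.4],[0,0,-0.35,0,0,0,-0.4],[0,0,-0.45,0,0,0,-0.4],[0,0,-0.55,0,0,0,-0.4],[0.08,0,-0.6,0,0,0,-0.4],[0.18,0,-0.6,0,0,0,-0.4],[0.28,0,-0.6,0,0,0,-0.4],[0.38,0,-0.6,0,0,0,-0.4],[0.48,0,-0.6,0,0,0,-0.4],[0.58,0,-0.6,0,0,0,-0.4],[0.68,0,-0.6,0,0,0,-0.4],[0.78,0,-0.6,0,0,0,-0.4],[0.88,0,-0.6,0,0,0,-0.4],[0.91,0,-0.6,0,0,0,-0.4],[0.91,0,-0.6,0,0,0,-0.4]]' && python3 -m inch '[[0.1,0.02,0,0,0,0,-0.4],[0.2,0.07,0,0,0,-0.008,-0.4],[0.3,0.12,0,0,0,-0.016,-0.4],[0.4,0.17,0,0,0,-0.0242,-0.4],[0.5,0.22,0,0,0,-0.0242,-0.4],[0.6,0.27,0,0,0,-0.0242,-0.4],[0.7,0.32,0,0,0,-0.0242,-0.4],[0.8,0.37,0,0,0,-0.0242,-0.4],[0.91,0.414,0,0,0,-0.0242,-0.4],[0.91,0.414,0,0,0,-0.0242,-0.4],[0.91,0.414,0,0,0,-0.0242,-0.4],[0.91,0.414,0,0,0,-0.0242,-0.4]]'; python3 - <<'E'
from h import *
snap("wrist","w3");s=read_state();print(s["tool_pos"],s["orientation"],np.round(s["finger_gap"],4))
E
```

```text
t: 4.88
tool_pos: [0.4951, -0.0709, 0.2187]
orientation: [[-0.003, 1.0, -0.0], [1.0, 0.003, 0.0], [0.0, -0.0, -1.0]]
contact_force: [-0.3, -1.2, -0.7]
finger_gap: 0.0426
finger_force: 15.0
t: 5.88
tool_pos: [0.6199, 0.1986, 0.2179]
orientation: [[-0.151, 0.989, -0.001], [0.989, 0.151, -0.001], [-0.001, -0.001, -1.0]]
contact_force: [0.4, 0.0, -0.1]
finger_gap: 0.0428
finger_force: 15.0
[0.61977149 0.19821593 0.21821316] [[-1.50168178e-01  9.88660171e-01 -7.64923441e-04]
 [ 9.88660057e-01  1.50167366e-01 -1.02671294e-03]
 [-9.00203651e-04 -9.10428864e-04 -9.99999180e-01]] 0.0423
```

```bash
python3 -m inch '[[0.003,0,0.1,0,0,0,-0.4],[0.003,0,0.2,0,0,0,-0.4],[0.003,0,0.3,0,0,0,-0.4],[0.003,0,0.38,0,0,0,-0.4],[0.003,0,0.44,0,0,0,-0.4],[0.003,0,0.48,0,0,0,-0.4],[0.003,0,0.5,0,0,0,-0.4],[0.003,0,0.51,0,0,0,-0.4],[0.003,0,0.51,0,0,0,-0.4],[0.003,0,0.51,0,0,0,-0.4]]' && python3 -m inch '[[0,0,0.005,0,0,0,-0.4],[0,0,0.01,0,0,0,-0.4],[0,0,0.014,0,0,0,-0.4],[0,0,0.017,0,0,0,-0.4],[0,0,0.019,0,0,0,-0.4],[0,0,0.019,0,0,0,-0.4]]'
```

```text
t: 6.77
tool_pos: [0.6204, 0.2009, 0.067]
orientation: [[-0.151, 0.989, 0.002], [0.989, 0.151, 0.0], [-0.0, 0.002, -1.0]]
contact_force: [0.2, -0.2, -0.2]
finger_gap: 0.0425
finger_force: 15.0
t: 7.27
tool_pos: [0.6197, 0.2012, 0.0615]
orientation: [[-0.152, 0.988, 0.001], [0.988, 0.152, 0.0], [-0.0, 0.001, -1.0]]
contact_force: [-2.5, -0.3, 6.4]
finger_gap: 0.0424
finger_force: 15.0
```

```bash
python3 -m inch '[[0,0,0,0,0,0,0],[0,0,0,0,0,0,0.2],[0,0,0,0,0,0,0.4],[0,0,0,0,0,0,0.4],[0,0,-0.05,0,0,0,0.4],[0,0,-0.15,0,0,0,0.4],[0,0,-0.25,0,0,0,0.5],[0,0,-0.35,0,0,0,0.5],[0,0,-0.45,0,0,0,0.5],[0,0,-0.526,0,0,0,0.5],[-0.1,-0.05,-0.526,0,0,0,0.5],[-0.2,-0.1,-0.526,0,0,0,0.5],[-0.3,-0.15,-0.526,0,0,0,0.5],[-0.4,-0.2,-0.526,0,0,0,0.5],[-0.4,-0.2,-0.526,0,0,0,0.5],[-0.4,-0.2,-0.526,0,0,0,0.5]]'; python3 - <<'E'
from h import *
snap("wrist","w4");snap("side","s4");s=read_state();print(s["tool_pos"])
a=cv2.resize(cv2.imread("pics/w4.png"),None,fx=.85,fy=.85);b=cv2.resize(cv2.imread("pics/s4.png")[140:300,200:330],None,fx=2.3,fy=2.3)
H=max(a.shape[0],b.shape[0]);P=lambda i:np.pad(i,((0,H-i.shape[0]),(0,0),(0,0)))
cv2.imwrite("pics/c4.png",np.hstack([P(a),P(b)]))
E
```

```text
t: 8.6
tool_pos: [0.5781, 0.0719, 0.2179]
orientation: [[-0.148, 0.989, 0.0], [0.989, 0.148, 0.0], [0.0, 0.0, -1.0]]
contact_force: [-0.6, 0.6, 0.3]
finger_gap: 0.0695
finger_force: 0.0
[0.57861893 0.07376722 0.21779166]
```

View pics/c4.png

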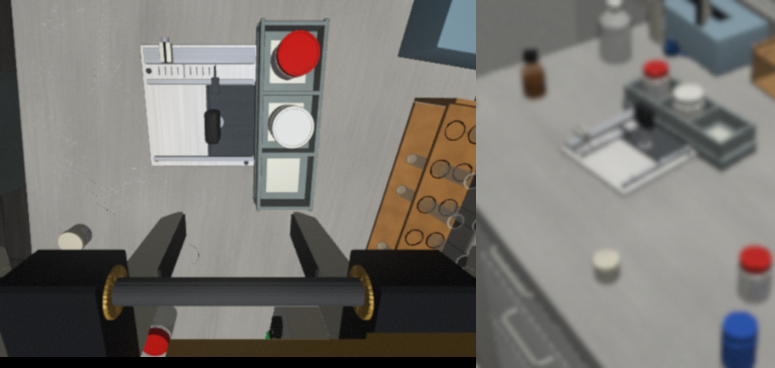

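The left cell holds the red jar upright, and the reference jar is undisturbed. Next is the second jar.

```bash
python3 -m inch '[[-0.1,-0.05,0,0,0,0,0.5],[-0.22,-0.1,0,0,0,0,0.5],[-0.34,-0.15,0,0,0,0,0.5],[-0.46,-0.2,0,0,0,0,0.5],[-0.58,-0.26,0,0,0,0,0.5],[-0.7,-0.32,0,0,0,0,0.5],[-0.82,-0.37,0,0,0,0,0.5],[-0.922,-0.42,0,0,0,0,0.5],[-0.922,-0.42,0.05,0,0,0,0.5],[-0.922,-0.42,0.15,0,0,0,0.5],[-0.922,-0.42,0.25,0,0,0,0.5],[-0.922,-0.42,0.35,0,0,0,0.5],[-0.922,-0.42,0.45,0,0,0,0.5],[-0.922,-0.42,0.53,0,0,0,0.5],[-0.922,-0.42,0.58,0,0,0,0.5],[-0.922,-0.42,0.6,0,0,0,0.5],[-0.922,-0.42,0.6,0,0,0,0.5],[-0.922,-0.42,0.6,0,0,0,0.5]]' 15 && python3 -m inch '[[0,0,0,0,0,0,0],[0,0,0,0,0,0,-0.2],[0,0,0,0,0,0,-0.4],[0,0,0,0,0,0,-0.4],[0,0,0,0,0,0,-0.4],[0,0,0,0,0,0,-0.4]]' 15
```

```text
t: 10.2
tool_pos: [0.4966, -0.2188, 0.0381]
orientation: [[-0.153, 0.988, 0.0], [0.988, 0.153, -0.0], [-0.0, 0.0, -1.0]]
contact_force: [-0.8, -0.2, 1.0]
finger_gap: 0.0697
finger_force: 0.0
t: 10.7
tool_pos: [0.496, -0.2195, 0.0384]
orientation: [[-0.151, 0.988, 0.001], [0.988, 0.151, -0.001], [-0.001, 0.001, -1.0]]
contact_force: [-0.5, -1.2, 3.6]
finger_gap: 0.0427
finger_force: 15.0
```

```bash
python3 -m inch '[[0,0,-0.05,0,0,0,-0.4],[0,0,-0.15,0,0,0,-0.4],[0,0,-0.25,0,0,0,-0.4],[0,0,-0.35,0,0,0,-0.4],[0,0,-0.45,0,0,0,-0.4],[0,0,-0.55,0,0,0,-0.4],[0.08,0.02,-0.6,0,0,0,-0.4],[0.18,0.05,-0.6,0,0,0,-0.4],[0.28,0.1,-0.6,0,0,0,-0.4],[0.38,0.15,-0.6,0,0,0,-0.4],[0.48,0.22,-0.6,0,0,0,-0.4],[0.58,0.29,-0.6,0,0,0,-0.4],[0.67,0.37,-0.6,0,0,0,-0.4],[0.75,0.46,-0.6,0,0,0,-0.4],[0.81,0.54,-0.6,0,0,0,-0.4],[0.839,0.61,-0.6,0,0,0,-0.4],[0.839,0.621,-0.6,0,0,0,-0.4],[0.839,0.621,-0.6,0,0,0,-0.4],[0.839,0.621,-0.6,0,0,0,-0.4]]' && python3 -m inch '[[0,0,0.1,0,0,0,-0.4],[0,0,0.2,0,0,0,-0.4],[0,0,0.3,0,0,0,-0.4],[0,0,0.38,0,0,0,-0.4],[0,0,0.44,0,0,0,-0.4],[0,0,0.48,0,0,0,-0.4],[0,0,0.5,0,0,0,-0.4],[0,0,0.51,0,0,0,-0.4],[0,0,0.51,0,0,0,-0.4],[0,0,0.51,0,0,0,-0.4],[0,0,0.515,0,0,0,-0.4],[0,0,0.52,0,0,0,-0.4],[0,0,0.525,0,0,0,-0.4],[0,0,0.529,0,0,0,-0.4],[0,0,0.529,0,0,0,-0.4]]'
```

```text
t: 12.28
tool_pos: [0.641, 0.0574, 0.2171]
orientation: [[-0.151, 0.988, -0.002], [0.988, 0.151, -0.0], [-0.0, -0.002, -1.0]]
contact_force: [0.1, -0.1, -1.8]
finger_gap: 0.0425
finger_force: 15.0
t: 13.53
tool_pos: [0.6421, 0.0579, 0.0603]
orientation: [[-0.152, 0.988, 0.001], [0.988, 0.152, -0.0], [-0.0, 0.001, -1.0]]
contact_force: [-3.0, 0.4, 5.4]
finger_gap: 0.0423
finger_force: 15.0
```

```bash
python3 -m inch '[[0,0,0,0,0,0,0],[0,0,0,0,0,0,0.2],[0,0,0,0,0,0,0.4],[0,0,0,0,0,0,0.4],[0,0,-0.05,0,0,0,0.4],[0,0,-0.15,0,0,0,0.4],[0,0,-0.25,0,0,0,0.5],[0,0,-0.35,0,0,0,0.5],[0,0,-0.45,0,0,0,0.5],[0,0,-0.529,0,0,0,0.5],[0,-0.1,-0.529,0,0,0,0],[0,-0.2,-0.529,0,0,0,0],[0,-0.3,-0.529,0,0,0,0],[0,-0.367,-0.529,0,0,0,0],[0,-0.367,-0.529,0,0,0,0],[0,-0.367,-0.529,0,0,0,0]]'; python3 - <<'E'
from h import *
snap("wrist","w5");s=read_state();print(s["tool_pos"])
a=cv2.imread("pics/w5.png");b=cv2.imread("pics/w4.png")
print(proj("w4",[.4857,.1757,.02]),proj("w5",[.4857,.1757,.02]))
def crop(fn,w=80):
    u,v=proj(fn,[.505,.182,.02]);u,v=int(u)-w//2,max(int(v)-w//2,0);print(fn,u,v)
    return cv2.resize(cv2.imread(f"pics/{fn}.png")[v:v+60,u:u+80],(400,300),interpolation=cv2.INTER_CUBIC)
cv2.imwrite("pics/c5.png",np.vstack([np.hstack([crop("w4"),crop("w5")]),np.hstack([cv2.resize(a[:300],(400,214)),np.zeros((214,400,3),np.uint8)])]))
E
```

```text
t: 14.87
tool_pos: [0.5327, 0.0411, 0.2183]
orientation: [[-0.151, 0.989, 0.001], [0.989, 0.151, -0.0], [-0.0, 0.001, -1.0]]
contact_force: [-0.1, -0.8, 0.5]
finger_gap: 0.0471
finger_force: 0.0
[0.53360746 0.04107831 0.21821289]
[207.35004896  76.90820989] [254.42238992  51.90309138]
w4 186 33
w5 233 8
```

View pics/c5.png

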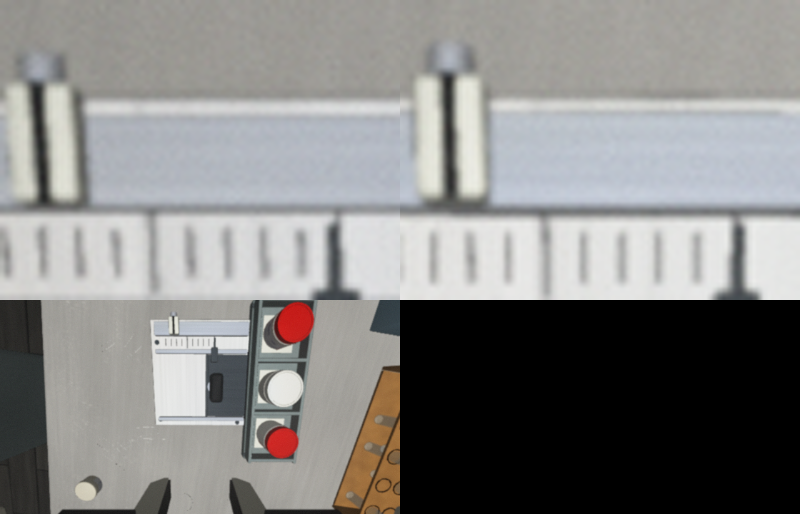

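Both jars stand upright in the outer cells. The index line's near end is at w4 (194.2,73.3) and w5 (242.8,47.8), and the pointer tip is at w4 (252.8,75.4) and w5 (300.4,50.4).

```bash
python3 - <<'E'
from h import *
from fit import p,c,W
R=np.array([[np.cos(p[2]),-np.sin(p[2])],[np.sin(p[2]),np.cos(p[2])]])
M={"w4":(194.2,73.3),"w5":(242.8,47.8),"w1":c(100,203)};T={"w4":(252.8,75.4),"w5":(300.4,50.4),"w1":c(235,186)}
for D in(M,T):print(tri(*[(k,*v) for k,v in D.items()]))
for k in M:
  for z in(.018,.022):
    m,t=[R.T@(atz(k,*D[k],z)[:2]-p[:2]) for D in(M,T)];print(k,z,m,t,m-t)
# grip top corners
g=W(p,(-.09,0,.086));print(g,proj("w5",g))
E
```

```text
(array([0.47456398, 0.17665327, 0.02763106]), [np.float64(0.7), np.float64(0.2), np.float64(0.8)])
(array([0.53266896, 0.18407579, 0.02024122]), [np.float64(0.2), np.float64(0.7), np.float64(0.9)])
w4 0.018 [-0.15002276  0.07175987] [-0.08871307  0.06958863] [-0.06130969  0.00217124]
w4 0.022 [-0.14904452  0.07133715] [-0.08840572  0.06918967] [-0.0606388   0.00214748]
w5 0.018 [-0.14805388  0.07216986] [-0.08890534  0.06978997] [-0.05914854  0.0023799 ]
w5 0.022 [-0.14764445  0.07148649] [-0.08914253  0.06913261] [-0.05850192  0.00235388]
w1 0.018 [-0.14801386  0.0703675 ] [-0.0876726   0.06875848] [-0.06034126  0.00160902]
w1 0.022 [-0.14721784  0.07052061] [-0.08748628  0.06892785] [-0.05973156  0.00159276]
[0.54153356 0.11541435 0.086     ] [302.42564153 122.94207654]
```

```bash
python3 -m inch '[[0.1,0.04,0,0,0,0,0],[0.2,0.071,0,0,0,0,0],[0.24,0.071,0.05,0,0,0,0],[0.24,0.071,0.15,0,0,0,0],[0.24,0.071,0.25,0,0,0,0],[0.24,0.071,0.33,0,0,0,0],[0.24,0.071,0.39,0,0,0,0],[0.24,0.071,0.43,0,0,0,0],[0.24,0.071,0.47,0,0,0,0],[0.24,0.071,0.51,0,0,0,0],[0.24,0.071,0.543,0,0,0,0],[0.24,0.071,0.543,0,0,0,0],[0.24,0.071,0.543,0,0,0,0]]' 40 && python3 -m inch '[[0,0,0,0,0,0,-0.3],[0,0,0,0,0,0,-0.6],[0,0,0,0,0,0,-0.9],[0,0,0,0,0,0,-0.9],[0,0,0,0,0,0,-0.9],[0,0,0,0,0,0,-0.9],[0,0,0,0,0,0,-0.9],[0,0,0,0,0,0,-0.9]]' 40
```

```text
t: 16.0
tool_pos: [0.5433, 0.1157, 0.0541]
orientation: [[-0.152, 0.988, -0.001], [0.988, 0.152, 0.0], [0.0, -0.001, -1.0]]
contact_force: [-0.4, 0.8, -0.0]
finger_gap: 0.0464
finger_force: 0.0
t: 16.67
tool_pos: [0.5427, 0.1155, 0.0553]
orientation: [[-0.151, 0.988, -0.0], [0.988, 0.151, -0.0], [-0.0, -0.0, -1.0]]
contact_force: [-3.8, -1.0, 6.5]
finger_gap: 0.0156
finger_force: 40.0
```

```bash
python3 -m inch '[[0,-0.02,0,0,0,0,-0.9],[0,-0.05,0,0,0,0,-0.9],[0,-0.08,0,0,0,0,-0.9],[0,-0.11,0,0,0,0,-0.9],[0,-0.14,0,0,0,0,-0.9],[0,-0.165,0,0,0,0,-0.9],[0,-0.182,0,0,0,0,-0.9],[0,-0.19,0,0,0,0,-0.9],[0,-0.19,0,0,0,0,-0.9],[0,-0.19,0,0,0,0,-0.9],[0,-0.19,0,0,0,0,-0.9]]'; python3 - <<'E'
from h import *
from fit import p,W
for n in("wrist","scene","side"): snap(n,n+"6")
print(read_state()["tool_pos"])
out=[]
for n in("wrist","scene","side"):
    u,v=proj(n+"6",W(p,(-.147,.07,.02)));print(n,u,v);u,v=int(u)-30,max(int(v)-30,0);print(u,v)
    im=cv2.imread(f"pics/{n}6.png")[v:v+60,u:u+60]; cv2.imwrite("/tmp/x.png",im); out.append(cv2.resize(im,None,fx=380/max(im.shape[1],1) if 0 else 6,fy=6,interpolation=cv2.INTER_CUBIC))
H=max(i.shape[0] for i in out);o=np.hstack([np.pad(i,((0,H-i.shape[0]),(0,0),(0,0))) for i in out]);print(o.shape)
cv2.imwrite("pics/c6.png",o[:, :720] if 0 else cv2.resize(o,(800,int(o.shape[0]*800/o.shape[1]))))
E
```

```text
t: 17.58
tool_pos: [0.4898, 0.1075, 0.0553]
orientation: [[-0.151, 0.989, 0.007], [0.989, 0.151, 0.001], [0.0, 0.007, -1.0]]
contact_force: [9.5, 3.9, -4.4]
finger_gap: 0.0161
finger_force: 40.0
[0.48981087 0.10751453 0.05531675]
wrist 272.3373038001573 131.97941502455225
242 101
scene 231.1643968786712 211.41699752686054
201 181
side 247.46543094143183 198.81107654084778
217 168
(360, 1080, 3)
```

View pics/c6.png

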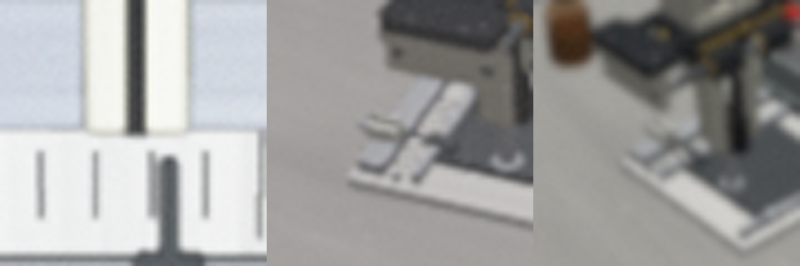

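The wrist view shows the index line's end at pixel (272.6,130.7) and the pointer tip at (280.0,136.5), so the shutter still has a few mm to go.

```bash
python3 - <<'E'
from h import *
from fit import p
R=np.array([[np.cos(p[2]),-np.sin(p[2])],[np.sin(p[2]),np.cos(p[2])]])
t=R.T@(atz("wrist6",280,136.5,.02)[:2]-p[:2])
for z in(.018,.02,.024,.028):
    m=R.T@(atz("wrist6",272.6,130.7,z)[:2]-p[:2]);print(z,m,t,m-t)
E
```

```text
0.018 [-0.14686552  0.07064396] [-0.14235718  0.06732475] [-0.00450835  0.0033192 ]
0.02 [-0.1468362   0.07075298] [-0.14235718  0.06732475] [-0.00447903  0.00342822]
0.024 [-0.14677756  0.07097102] [-0.14235718  0.06732475] [-0.00442039  0.00364627]
0.028 [-0.14671892  0.07118906] [-0.14235718  0.06732475] [-0.00436175  0.00386431]
```

```bash
python3 -m inch '[[0,-0.006,0,0,0,0,-0.9],[0,-0.012,0,0,0,0,-0.9],[0,-0.015,0,0,0,0,-0.9],[0,-0.015,0,0,0,0,-0.9],[0,-0.015,0,0,0,0,-0.9],[0,-0.015,0,0,0,0,-0.9]]'; python3 - <<'E'
from h import *
snap("wrist","w7");a=cv2.imread("pics/w7.png")
cv2.imwrite("pics/c7.png",np.hstack([cv2.resize(a[100:160,245:305],(400,400),interpolation=cv2.INTER_CUBIC),cv2.resize(a[:400,180:],(380,400))]))
E
```

```text
t: 18.23
tool_pos: [0.4855, 0.1069, 0.0553]
orientation: [[-0.151, 0.989, 0.007], [0.989, 0.151, 0.001], [0.0, 0.007, -1.0]]
contact_force: [10.0, 3.5, -5.8]
finger_gap: 0.0158
finger_force: 40.0
```

View pics/c7.png

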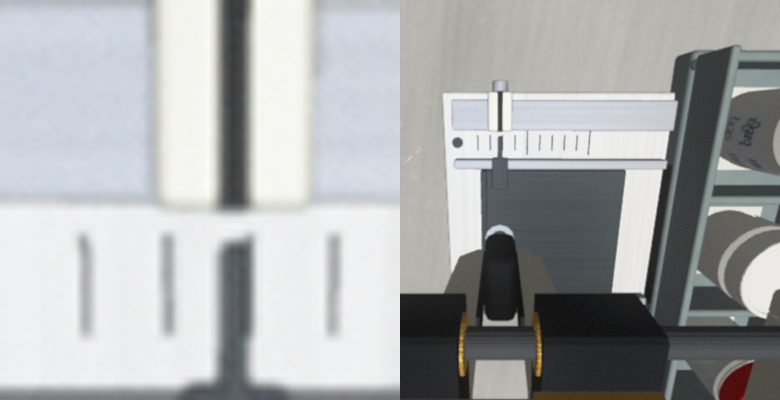

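The pointer (crop column about 233) lines up with the index line (about 235), which is within roughly 0.2 mm. The jars stand in their cells, so I'm handing in.

```bash
python3 -c "
from bench import close_job;print(close_job())"
```

```text
the job is handed in; nothing more can be done
None
```

I stood both tall jars upright in the outer cells, left the reference jar in the middle, and handed the job in with the gripper holding the shutter at the mark (about 0.2 mm off in the last picture).

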